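# Hold a rack loader's sprung feed arm at its stop

## Robot

A 6-joint arm with a two-finger parallel gripper is mounted at the origin on the work surface. World frame = base frame: x ahead of the robot, y to its left, z up, the work surface at z = 0. Lengths are in m, angles in rad, forces in N, time in s.
With the tool pointing down it reaches from about 0.35 to 0.975 m from the base axis. Payload 7.1 kg.
Tool frame: the origin (TCP) lies at the very end of the fingers, on their centre line; the grasp point (between the pads) lies 19 mm behind it (grip_point_offset is the z of the grasp point in the tool frame, in m); z points along the fingers, y is the line along which they close (so a half turn about z gives the same grasp; the last joint's range is limited). The gripper opens to 88 mm and grips with 3 to 60 N. Pads are 20 mm wide; open, the fingers measure 115 mm over their backs; the gripper's body (75 mm by 178 mm) begins 61 mm behind the grasp point.
Start: joints at [-1.15, 0.423, 1.63, -0, 1.089, -0.019], TCP at [0.266, -0.565, 0.223] pointing down, gripper open.
Joint ranges: [-3, 3], [-0.9, 2.11], [0.09, 2.58], [-1.31, 4.45], [0.11, 2.69], [-2.54, 2.54]. Speed limits (rad/s): [2.39, 2.39, 3.01, 3.14, 3.14, 3.14].

## Interface

Orientations are given as a unit quaternion [x, y, z, w].
In Python, from workcell import get_state, snapshot, camera_params, job_done, grip_point_offset gives the robot as it stands.
- The arm moves only by the tool arm_command, never from a script. Its argument "moves" is a list that holds one entry, the list of rows, each a list of 7 numbers: the opening, from -1 (shut) to 1 (fully open), then the shift along the tool's x, y, z in units of 20 mm (1.0 is 20 mm), then the turn, a rotation vector about the tool's x, y, z in units of 4 degrees (1.0 is 4 degrees). In form: [[[hand, tx, ty, tz, rx, ry, rz], ...]]. A call has 1 to 20 rows; each row shifts and turns the commanded pose from where the row before left it, along the tool's axes as they then stand; what a row does not reach is not made up. A row lasts 1/8 s, in which the tool goes at most 62.5 mm and 10.7 degrees, less where a joint would pass 70% of its speed; a pose out of reach is approached as far as the arm can. A call with a number of a shift or a turn outside -1 to 1 is refused whole. A call with a gripper value outside its range is refused whole. The fingers move at their own pace and stop on an object; "force" is the grip in N (left out, the last holds). Time passes only in rows, so rows that do not move let the fingers close. It gives the time, the measured TCP pose, the force, the opening and the grip force at its end, in the units of the state.
- get_state(): the state, without advancing time (a new reading comes with each control period).
- snapshot(name): name is "side" or "top" or "wrist"; returns the picture (384x512x3 uint8, red, green, blue); there is no depth.
- camera_params(name): a dict with "fovy" (degrees; the focal length in pixels is half the picture's height over the tangent of half this angle, whatever the lens; pixels are square), "cx", "cy" (the principal point, pixels), "origin" and "rotation" of the camera in the world; the wrist camera has in their place "hand_eye" (4x4, takes a point from camera to tool coordinates, whose origin is the TCP and whose axes are the flange's). Camera axes: x right, y down, z forward; pixel columns grow to the right and rows downward; lengths in m; the calibration is good to about 2 mm. A picture is of the moment at which its call begins: read the wrist's pose just before it. camera_params takes no time and is no camera call.
- job_done(): hands the job in; it is judged then, once.
The state is a dict: "clock": time; "q": joint angles; "qd": joint speeds; "joint_torque": joint torques, N m; "ee_pos": TCP position; "tcp_rot": TCP orientation; "contact_force": force on the tool from outside, world axes, zero at the start; "ft_torque": the same for the moment, N m; "width": opening from 0.0 (shut) to 1.0 (fully open); "grip_force": force on a finger pad.
Only numpy, scipy, OpenCV 4.12 (cv2) and the standard library are available. Lean on these libraries where they do the work, as an engineer would, in place of code of your own. Each camera call takes 0.05 s, during which the arm holds its last target. There are 200 camera calls.

## Task

A capped jar has been left standing on the sample-rack loader, in the way of its sprung feed arm. Without letting the arm touch the jar, move the jar to the shallow steel tray, set it down there upright and let go; then swing the feed arm round against its spring until it is hard up against its stop block, and keep holding it there so that a rack can be loaded: the program finishes while the gripper still holds the arm at the stop. Leave the pen on the table and the small pot on the loader where they are.

Things in the scene. Friction and masses are not known exactly. Their poses are not given: they have to be found in the camera images.
- loader: fixed rack loader: white deck plate 220 x 220 mm, top 12 mm above the table; origin at the centre of its underside, own x towards the pivot side, z up. Pivot body at own (60, 0) mm, 42 mm wide, spindle top 54 mm above the table, with a bracket behind it (50 mm wide, top at 40 mm). Dark stop block, 24 x 18 mm, top at 40 mm, at about own (28, 42) mm
- loader_pivot (a point): point on the feed arm's upright hinge axis, 65 mm above the table
- feed_arm (a joint): feed arm's angle in rad: 0 = sprung rest, 1.2 = against the stop block; growing values turn it clockwise seen from above. From the pivot it points 0.6 rad to the own -y side of the loader's -x at rest, 0.6 rad to the +y side at the stop. Only its spring drives it back to 0: pushing at the post takes about 3 N at rest, 8 N at the stop
- feed_arm_post (a point): on the axis of the round steel post at the arm's free end, 130 mm from the hinge axis, 71 mm above the table. Post 14 mm thick, from 38 to 88 mm above the table, free all round, to be pinched or pushed; it turns with the arm. The arm's flat aluminium bar, 16 mm wide, lies 28 to 38 mm above the table
- jar: the capped white jar with a grey cap and paper label, 40 mm wide, 75 mm high, about 120 g; origin at the centre of its underside, own z up
- jar_center (a point): centre of the jar, half-way up (37.5 mm above its underside). At the start it stands on the loader's deck between the arm at rest and the stop, 75 to 110 mm from the hinge axis; it is 40 mm wide up to at least 45 mm above its underside
- tray: fixed shallow steel tray 140 x 140 mm outside, walls 25 mm high and 4 mm thick, floor 4 mm above the table; origin at the centre of its underside, axes along its sides. It lies to the loader's left or right
- pen: marker pen 130 mm long and 14 mm thick, lying on the table between loader and tray, its own x along it; origin at the centre of its underside; leave it alone
- pot: small white cylinder 28 mm wide, 28 mm high, standing on the loader's deck beside or behind the pivot, out of the arm's sweep; origin at the centre of its underside; leave it alone
Mind the look-alikes: they are no part of the job. Several things have the shape of the tray; the one meant has the colours described above. Leave any red look-alike of the jar alone.

How it is judged:
By the outcome, as a careful person would: the job done as asked, in the order asked, and still so for the second after the job is handed in, while the arm keeps its last pose, push and grip.
It also fails if it takes over 59 s, if anything falls off the work surface, if the arm or the gripper's body presses on something with over 40 N, if the wrist force passes 120 N, or if a joint passes its speed limit or range.

## Working session

There is one attempt and no reset: what is moved stays moved. The work goes in short steps, Python scripts to look and compute and a tool call to move; the robot and the scene stay as the last step left them, time stands still between calls to the robot, and variables do not carry over. Pictures are saved under pics/ and viewed, at most 10 in all, crops included, and the job is handed in when it is done.

Besides the shell and the picture viewer there is one more tool, called after "Emit:" by a JSON object that holds its "name" and its "arguments", one argument or row to a line. arm_command: Moves the arm, as the interface text tells. Shifts and turns lie within -1 to 1; 1 stands for 20 mm of shift or 4 degrees of turn. Its arguments: {"type":"object","properties":{"moves":{"type":"array","items":{"type":"array","items":{"type":"array","items":{"type":"number"}}}},"force":{"type":"number"}},"required":["moves"]}

```bash
mkdir -p pics
cat > h.py <<'E'
import numpy as np, cv2
from workcell import *
def save(n,f):
    im=snapshot(n); cv2.imwrite('pics/'+f,im[:,:,::-1]); return im
def cam(n):
    c=camera_params(n); f=192/np.tan(np.radians(c['fovy'])/2); return c,f
def pose(n,st=None):
    c,f=cam(n)
    if n=='wrist':
        from scipy.spatial.transform import Rotation as R
        st=st or get_state(); T=np.eye(4);T[:3,:3]=R.from_quat(st['tcp_rot']).as_matrix();T[:3,3]=st['ee_pos']
        M=T@np.array(c['hand_eye']); return M[:3,3],M[:3,:3],c,f
    return np.array(c['origin']),np.array(c['rotation']),c,f
def ray(n,u,v,z,st=None):
    o,Rm,c,f=pose(n,st); d=Rm@np.array([(u-c['cx'])/f,(v-c['cy'])/f,1]); return o+d*(z-o[2])/d[2]
def proj(n,p,st=None):
    o,Rm,c,f=pose(n,st); q=Rm.T@(np.array(p)-o); return q[:2]/q[2]*f+[c['cx'],c['cy']]
E
python3 - <<'E'
from h import *
a=save('top','t0.png');b=save('side','s0.png')
for n in('top','side','wrist'):print(n,camera_params(n))
print(get_state(), grip_point_offset if not callable(grip_point_offset) else grip_point_offset())
E
```

```text
top {'fovy': 52.26253623049594, 'cx': 258.07633925782307, 'cy': 190.19072774660623, 'origin': array([ 0.33970969, -0.0618039 ,  0.9501387 ]), 'rotation': array([-0.69403598,  0.71335163, -0.0620816 ,  0.07476215])}
side {'fovy': 56.977247864494885, 'cx': 254.9054267354109, 'cy': 194.6095996267892, 'origin': array([0.3423265 , 0.63896602, 0.66293044]), 'rotation': array([-0.09095713,  0.90189641, -0.41924997,  0.05038981])}
wrist {'fovy': 60.47300834067769, 'cx': 260.79839265488965, 'cy': 189.57052367608483, 'hand_eye': array([[ 4.49363671e-04, -9.55926721e-01, -2.93605009e-01,
         8.17718928e-02],
       [ 9.99999093e-01,  5.68650726e-05,  1.34535995e-03,
         2.94023401e-04],
       [-1.26936966e-03, -2.93605347e-01,  9.55925880e-01,
        -1.61439417e-01],
       [ 0.00000000e+00,  0.00000000e+00,  0.00000000e+00,
         1.00000000e+00]])}
{'clock': 0.1, 'q': array([-1.15002421e+00,  4.23789809e-01,  1.63059196e+00, -1.99711323e-05,
        1.08858991e+00, -1.90159019e-02]), 'qd': array([-1.41417185e-04, -2.58162621e-03, -2.44156396e-03, -2.94823265e-04,
        3.28691860e-04,  3.96430106e-05]), 'joint_torque': array([ 6.17489568e-04, -5.45617282e+01, -2.74328309e+01,  6.47186721e-02,
        1.88821717e-02, -4.51055939e-05]), 'ee_pos': array([ 0.26590029, -0.56507194,  0.22197207]), 'tcp_rot': array([ 9.75919331e-01,  2.18130657e-01, -1.46244570e-04, -6.73884571e-04]), 'contact_force': array([ 0.02829829, -0.091194  , -0.14550127]), 'ft_torque': array([0.05101721, 0.00536168, 0.03955008]), 'grip_force': 0.0, 'width': 1.002361928403136} -0.0187
```

```bash
sleep 4; ls pics
```

```text
s0.png
t0.png
```

Rotation is a quaternion.

```bash
sed -i "s/return np.array(c\['origin'\]),np.array(c\['rotation'\]),c,f/from scipy.spatial.transform import Rotation as R\n    return np.array(c['origin']),R.from_quat(c['rotation']).as_matrix(),c,f/" h.py
```

```text
(no output)
```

View pics/t0.png

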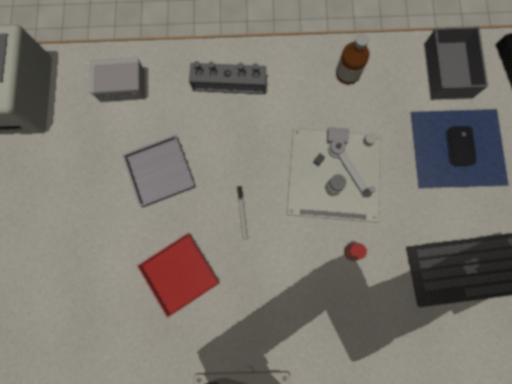

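View pics/s0.png

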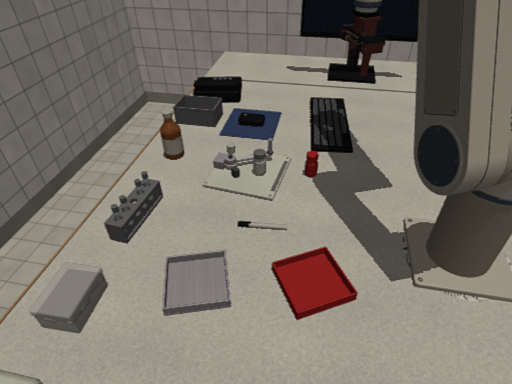

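The top view shows the grey-capped jar at (337,184). Its look-alikes are the red jar at (357,251), the pot at (370,141) and the brown bottle at (352,62). The steel tray is at (160,171), with a red look-alike at (179,273) and a dark box at (456,63). Pivot (338,147), post (367,192), stop (319,160), pen (242,212).

Run:
```python
from h import *
np.set_printoptions(precision=4,suppress=True)
for n,u,v,z in [('jarcap',337,184,.087),('pivot',338,147,.054),('post',368,191,.088),('stop',319,160,.04),('pot',370,140,.04),('pen1',239,188,.012),('pen2',245,238,.012),('redjar',357,251,.075),
 ('d1',294,130,.012),('d2',381,133,.012),('d3',379,221,.012),('d4',288,217,.012)]:
    print(n,ray('top',u,v,z))
for u,v in [(124,154),(178,137),(196,184),(143,206)]: print('tray',ray('top',u,v,.025))
print('side jarcap',proj('side',ray('top',337,184,.087)))
im=cv2.imread('pics/t0.png')
cv2.imwrite('pics/c0.png',cv2.resize(im[115:265,230:400],None,fx=4,fy=4,interpolation=cv2.INTER_CUBIC)[:600])
```

```text
jarcap [ 0.5183 -0.226   0.087 ]
pivot [ 0.6147 -0.2404  0.054 ]
post [ 0.5001 -0.2936  0.088 ]
stop [ 0.5881 -0.1957  0.04  ]
pot [ 0.6342 -0.3213  0.04  ]
pen1 [ 0.5309 -0.0007  0.012 ]
pen2 [ 0.4087 -0.0131  0.012 ]
redjar [ 0.369  -0.2624  0.075 ]
d1 [ 0.6756 -0.1415  0.012 ]
d2 [ 0.6606 -0.358   0.012 ]
d3 [ 0.4405 -0.3344  0.012 ]
d4 [ 0.4562 -0.1176  0.012 ]
tray [0.6224 0.2815 0.025 ]
tray [0.6621 0.1481 0.025 ]
tray [0.5413 0.1026 0.025 ]
tray [0.491  0.2302 0.025 ]
side jarcap [259.8804 151.601 ]
```

View pics/c0.png

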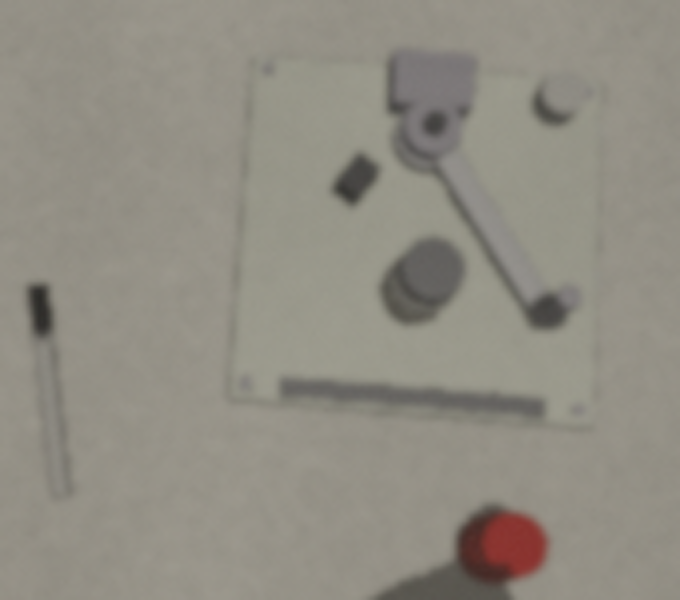

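The crop shows the grey-capped jar clear of the arm, with its cap centre at about (338,183). The hub is at (338.5,146), the post top at (372,189) and the stop at (319,160). I'll go above the jar first, then turn so the fingers close along the loader's x axis.

Emit:
{"name": "arm_command", "arguments": {
  "moves": [
    [[0.4, 0.93, -0.49, 0, 0, 0, 0], [0.4, 0.93, -0.49, 0, 0, 0, 0], [0.4, 0.93, -0.49, 0, 0, 0, 0], [0.4, 0.93, -0.49, 0, 0, 0, 0], [0.4, 0.93, -0.49, 0, 0, 0, 0], [0.4, 0.93, -0.49, 0, 0, 0, 0], [0.4, 0.93, -0.49, 0, 0, 0, 0], [0.4, 0.93, -0.49, 0, 0, 0, 0], [0.4, 0.93, -0.49, 0, 0, 0, 0], [0.4, 0.93, -0.49, 0, 0, 0, 0], [0.4, 0.93, -0.49, 0, 0, 0, 0], [0.4, 0.93, -0.49, 0, 0, 0, 0], [0.4, 0.93, -0.49, 0, 0, 0, 0], [0.4, 0.93, -0.49, 0, 0, 0, 0], [0.4, 0.93, -0.49, 0, 0, 0, 0], [0.4, 0.93, -0.49, 0, 0, 0, 0], [0.4, 0.93, -0.49, 0, 0, 0, 0], [0.4, 0.93, -0.49, 0, 0, 0, 0], [0.4, 0.93, -0.49, 0, 0, 0, 0], [0.4, 0.93, -0.49, 0, 0, 0, 0]]
  ]
}}

```text
clock: 2.6
ee_pos: [0.5201, -0.2286, 0.2227]
tcp_rot: [0.976, 0.218, 0.0, 0.0]
contact_force: [0.7, 0.1, 0.7]
width: 0.7
grip_force: 0.0
```

Emit:
{"name": "arm_command", "arguments": {
  "moves": [
    [[0.4, 0, 0, 0, 0, 0, -0.98], [0.4, 0, 0, 0, 0, 0, -0.98], [0.4, 0, 0, 0, 0, 0, -0.98], [0.4, 0, 0, 0, 0, 0, -0.98], [0.4, 0, 0, 0, 0, 0, -0.98], [0.4, 0, 0, 0, 0, 0, -0.98], [0.4, 0, 0, 0, 0, 0, -0.98], [0.4, 0, 0, 0, 0, 0, -0.98], [0.4, 0, 0, 0, 0, 0, -0.98], [0.4, 0, 0, 0, 0, 0, -0.98], [0.4, 0, 0, 0, 0, 0, -0.98], [0.4, 0, 0, 0, 0, 0, -0.98], [0.4, 0, 0, 0, 0, 0, -0.98], [0.4, 0, 0, 0, 0, 0, -0.98], [0.4, 0, 0, 0, 0, 0, -0.98], [0.4, 0, 0, 0, 0, 0, 0]]
  ]
}}

```text
clock: 4.6
ee_pos: [0.5196, -0.2293, 0.2226]
tcp_rot: [0.743, 0.669, -0.0, -0.0]
contact_force: [-0.9, -0.4, -0.0]
width: 0.697
grip_force: 0.0
```

Run:
```python
from h import *
st=get_state(); save('wrist','w1.png'); print(st['ee_pos'],st['tcp_rot'],st['q'],st['width'])
for p in [(.519,-.229,.087),(.519,-.229,.012),(.5035,-.3055,.088),(.618,-.244,.054)]: print(proj('wrist',p,st))
```

```text
[ 0.5196381  -0.22930016  0.22263987] [ 7.43305108e-01  6.68952551e-01 -8.40567867e-06 -2.21148809e-05] [-4.36523438e-01  3.40075260e-01  1.75799856e+00  2.09360222e-06
  1.04356612e+00 -3.31325594e-01] 0.6968643083443041
[258.85873631 178.57318959]
[259.12008139 161.43087465]
[251.58042707 253.77221519]
[355.68014117 174.39541605]
```

View pics/w1.png

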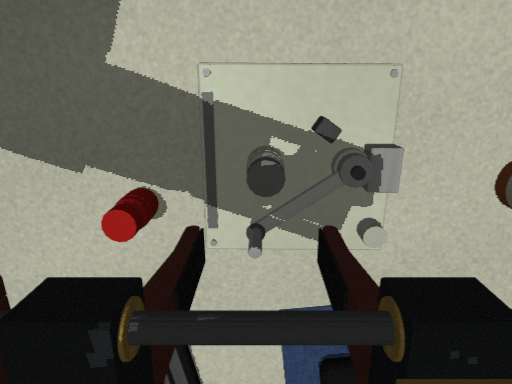

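Wrist view: jar cap centre at about (265,178), spindle top (357,173), post top about (255,249), stop (326,129).

Run:
```python
from h import *
st=get_state()
for n,u,v,z in [('jar',265,179,.087),('piv',357,173,.054),('post',255,249,.088),('stop',326,128,.04),('c1',200,63,.012),('c2',401,64,.012),('c4',203,248,.012),('pot',374,235,.04)]: print(n,ray('wrist',u,v,z,st)) 
R_=pose('wrist',st)
```

```text
jar [ 0.52457614 -0.2300754   0.087     ]
piv [ 0.61928342 -0.24278739  0.054     ]
post [ 0.50734004 -0.30064146  0.088     ]
stop [ 0.59217747 -0.19527091  0.04      ]
c1 [ 0.46813589 -0.11702193  0.012     ]
c2 [ 0.67945899 -0.14038558  0.012     ]
c4 [ 0.43734348 -0.3313782   0.012     ]
pot [ 0.64101368 -0.32210111  0.04      ]
```

Emit:
{"name": "arm_command", "arguments": {
  "moves": [
    [[0.6, 0, 0.2, 0.9, 0, 0, 0], [0.6, 0, 0, 0.9, 0, 0, 0], [0.6, 0, 0, 0.9, 0, 0, 0], [0.6, 0, 0, 0.9, 0, 0, 0], [0.6, 0, 0, 0.9, 0, 0, 0], [0.6, 0, 0, 0.9, 0, 0, 0], [0.6, 0, 0, 0.9, 0, 0, 0], [0.6, 0, 0, 0.9, 0, 0, 0], [0.6, 0, 0, 0.9, 0, 0, 0], [0.6, 0, 0, 0.9, 0, 0, 0], [0.6, 0, 0, 0.4, 0, 0, 0], [0.6, 0, 0, 0.35, 0, 0, 0], [0.6, 0, 0, 0, 0, 0, 0]]
  ]
}}

```text
clock: 6.28
ee_pos: [0.5232, -0.2302, 0.0274]
tcp_rot: [0.743, 0.669, -0.0, -0.0]
contact_force: [0.2, -0.3, 0.4]
width: 0.801
grip_force: 0.0
```

Emit:
{"name": "arm_command", "arguments": {
  "moves": [
    [[-0.3, 0, 0, 0, 0, 0, 0], [-0.3, 0, 0, 0, 0, 0, 0], [-0.3, 0, 0, 0, 0, 0, 0], [-0.3, 0, 0, 0, 0, 0, 0], [-0.3, 0, 0, 0, 0, 0, 0], [-0.3, 0, 0, 0, 0, 0, 0], [-0.3, 0, 0, 0, 0, 0, 0], [-0.3, 0, 0, 0, 0, 0, 0]]
  ],
  "force": 20
}}

```text
clock: 7.28
ee_pos: [0.5235, -0.2303, 0.028]
tcp_rot: [0.743, 0.669, 0.0, 0.0]
contact_force: [0.7, -0.3, 4.5]
width: 0.448
grip_force: 20.0
```

Emit:
{"name": "arm_command", "arguments": {
  "moves": [
    [[-0.3, 0, 0, -0.3, 0, 0, 0], [-0.3, 0, 0, -0.7, 0, 0, 0], [-0.3, 0, 0, -1, 0, 0, 0], [-0.3, 0, 0, -1, 0, 0, 0], [-0.3, 0, 0, -1, 0, 0, 0], [-0.3, 0, 0, -1, 0, 0, 0], [-0.3, 0, 0, -0.7, 0, 0, 0], [-0.3, 0, 0, -0.3, 0, 0, 0], [-0.3, 0, 0, 0, 0, 0, 0]]
  ]
}}

```text
clock: 8.4
ee_pos: [0.5233, -0.2302, 0.1481]
tcp_rot: [0.743, 0.669, 0.0, 0.0]
contact_force: [0.1, 0.0, -2.3]
width: 0.449
grip_force: 20.0
```

Emit:
{"name": "arm_command", "arguments": {
  "moves": [
    [[-0.3, 0.3, 0, 0, 0, 0, 0], [-0.3, 0.6, 0, 0, 0, 0, 0], [-0.3, 0.9, 0, 0, 0, 0, 0], [-0.3, 1, 0, 0, 0, 0, 0], [-0.3, 1, 0, 0, 0, 0, 0], [-0.3, 1, 0, 0, 0, 0, 0], [-0.3, 1, 0, 0, 0, 0, 0], [-0.3, 1, 0, 0, 0, 0, 0], [-0.3, 1, 0, 0, 0, 0, 0], [-0.3, 1, 0, 0, 0, 0, 0], [-0.3, 1, 0, 0, 0, 0, 0], [-0.3, 1, 0, 0, 0, 0, 0], [-0.3, 1, 0, 0, 0, 0, 0], [-0.3, 1, 0, 0, 0, 0, 0], [-0.3, 1, 0, 0, 0, 0, 0], [-0.3, 1, 0, 0, 0, 0, 0], [-0.3, 1, 0, 0, 0, 0, 0], [-0.3, 1, 0, 0, 0, 0, 0], [-0.3, 1, 0.2, 0, 0, 0, 0], [-0.3, 1, 0.2, 0, 0, 0, 0]]
  ]
}}

```text
clock: 10.9
ee_pos: [0.571, 0.1443, 0.1477]
tcp_rot: [0.743, 0.669, 0.0, 0.0]
contact_force: [0.6, -0.3, -1.7]
width: 0.45
grip_force: 20.0
```

Emit:
{"name": "arm_command", "arguments": {
  "moves": [
    [[-0.3, 1, 0.2, 0, 0, 0, 0], [-0.3, 0.9, 0, 0, 0, 0, 0], [-0.3, 0.5, 0, 0, 0, 0, 0], [-0.3, 0, 0, 0, 0, 0, -0.7], [-0.3, 0, 0, 0, 0, 0, -0.9], [-0.3, 0, 0, 0, 0, 0, -0.9], [-0.3, 0, 0, 0, 0, 0, -0.9], [-0.3, 0, 0, 0, 0, 0, -0.9], [-0.3, 0, 0, 0, 0, 0, -0.7], [-0.3, 0, 0, 0, 0, 0, 0], [-0.3, 0, 0, 0, 0, 0, 0]]
  ]
}}

```text
clock: 12.28
ee_pos: [0.5794, 0.1902, 0.1477]
tcp_rot: [0.616, 0.788, -0.0, -0.0]
contact_force: [0.5, 0.4, -1.6]
width: 0.45
grip_force: 20.0
```

Run:
```python
from h import *
st=get_state(); w=save('wrist','w2.png');s=save('side','s2.png'); print(st['ee_pos'],st['tcp_rot'],st['contact_force'],st['width'])
cv2.imwrite('pics/b2.png',np.hstack([w[:,:,::-1],s[:,:,::-1]])[:, ::1] if 0 else cv2.resize(np.hstack([w[:,:,::-1],s[:,:,::-1]]),(800,300)))
for u,v in [(124,154),(178,137),(196,184),(143,206)]: print(proj('wrist',ray('top',u,v,.025),st), proj('side',ray('top',u,v,.025)))
```

```text
[0.57943969 0.19022278 0.14768588] [ 6.16072940e-01  7.87689106e-01 -6.10602248e-05 -1.57930135e-05] [ 0.45110887  0.37758009 -1.60256214] 0.4501051009294291
[336.71183994  91.137372  ] [161.6137941  306.12596705]
[333.38715278 243.63548109] [168.73930287 253.88600332]
[199.43009035 257.80700172] [223.6229452  247.03753845]
[169.13559708 113.54078256] [230.17764933 295.81772494]
```

View pics/b2.png

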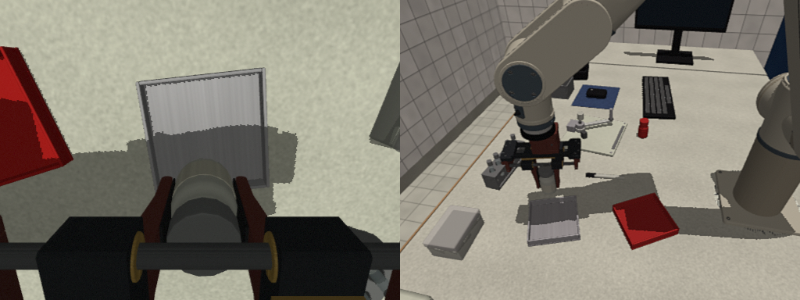

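The wrist view (left) shows the steel tray under the jar, with rim corners at about (175,102), (339,87) and (343,237) in full-size pixels. The jar hangs upright in the fingers.

Run:
```python
from h import *
st=get_state()
P=[ray('wrist',u,v,.025,st) for u,v in [(175,102),(339,87),(343,237)]]; print(P,(P[0]+P[2])/2,[np.linalg.norm(P[i]-P[i+1]) for i in(0,1)])
```

```text
[array([0.49422521, 0.24068777, 0.025     ]), array([0.62327731, 0.285133  , 0.025     ]), array([0.66888701, 0.15697099, 0.025     ])] [0.58155611 0.19882938 0.025     ] [np.float64(0.13649111286804239), np.float64(0.136035820560603)]
```

Emit:
{"name": "arm_command", "arguments": {
  "moves": [
    [[-0.3, 0.25, 0, 0.3, 0, 0, 0], [-0.3, 0, 0, 0.8, 0, 0, 0], [-0.3, 0, 0, 0.8, 0, 0, 0], [-0.3, 0, 0, 0.8, 0, 0, 0], [-0.3, 0, 0, 0.8, 0, 0, 0], [-0.3, 0, 0, 0.8, 0, 0, 0], [-0.3, 0, 0, 0.8, 0, 0, 0], [-0.3, 0, 0, 0.6, 0, 0, 0], [-0.3, 0, 0, 0.3, 0, 0, 0], [-0.3, 0, 0, 0.1, 0, 0, 0], [-0.3, 0, 0, 0.1, 0, 0, 0], [-0.3, 0, 0, 0.1, 0, 0, 0], [-0.3, 0, 0, 0.05, 0, 0, 0], [-0.3, 0, 0, 0, 0, 0, 0]]
  ]
}}

```text
clock: 14.12
ee_pos: [0.5783, 0.1951, 0.0208]
tcp_rot: [0.616, 0.788, 0.0, 0.0]
contact_force: [-0.2, 0.6, -1.9]
width: 0.45
grip_force: 20.0
```

Emit:
{"name": "arm_command", "arguments": {
  "moves": [
    [[-0.3, 0, 0, 0.05, 0, 0, 0], [-0.3, 0, 0, 0, 0, 0, 0]]
  ]
}}

```text
clock: 14.38
ee_pos: [0.5784, 0.1951, 0.02]
tcp_rot: [0.616, 0.788, 0.0, 0.0]
contact_force: [0.2, -1.4, 2.4]
width: 0.453
grip_force: 20.0
```

Contact, so release and retreat.

Emit:
{"name": "arm_command", "arguments": {
  "moves": [
    [[-0.1, 0, 0, 0, 0, 0, 0], [0.0, 0, 0, 0, 0, 0, 0], [0.3, 0, 0, 0, 0, 0, 0], [0.4, 0, 0, 0, 0, 0, 0], [0.4, 0, 0, 0, 0, 0, 0], [0.4, 0, 0, -0.3, 0, 0, 0], [0.4, 0, 0, -0.8, 0, 0, 0], [0.4, 0, 0, -1, 0, 0, 0], [0.4, 0, 0, -1, 0, 0, 0], [0.4, 0, 0, -1, 0, 0, 0], [0.4, 0, 0, -1, 0, 0, 0], [0.4, 0, 0, -1, 0, 0, 0], [0.4, 0, 0, -1, 0, 0, 0], [0.4, 0, 0, -1, 0, 0, 0], [0.4, 0, 0, -1, 0, 0, 0], [0.4, 0, 0, -0.5, 0, 0, 0], [0.4, 0, 0, 0, 0, 0, 0]]
  ]
}}

```text
clock: 16.5
ee_pos: [0.5786, 0.1952, 0.2125]
tcp_rot: [0.616, 0.788, 0.001, 0.0]
contact_force: [0.3, -0.3, -0.5]
width: 0.698
grip_force: 0.0
```

Run:
```python
from h import *
st=get_state(); w=save('wrist','w3.png');s=save('side','s3.png'); print(st['ee_pos'],st['tcp_rot'],st['contact_force'],st['width'],st['clock'])
cv2.imwrite('pics/b3.png',cv2.resize(np.hstack([w[:,:,::-1],s[:,:,::-1]]),(800,300)))
```

```text
[0.57860969 0.19517243 0.21251473] [6.15644615e-01 7.88023628e-01 5.57295382e-04 3.99069956e-04] [ 0.29947554 -0.28363384 -0.45657789] 0.6982546777952424 16.5
```

View pics/b3.png

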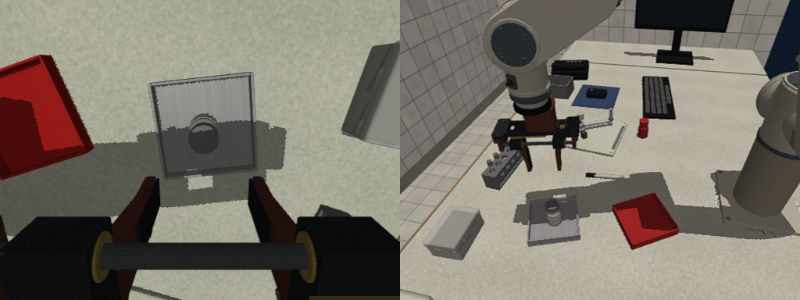

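The jar stands upright in the steel tray, cap at about (203,130) in the left half. Next I go above the feed-arm post and turn so the fingers close along the arm's direction of swing.

Emit:
{"name": "arm_command", "arguments": {
  "moves": [
    [[0.4, -0.9, -0.37, 0, 0, 0, 0], [0.4, -0.9, -0.37, 0, 0, 0, 0], [0.4, -0.9, -0.37, 0, 0, 0, 0], [0.4, -0.9, -0.37, 0, 0, 0, 0], [0.4, -0.9, -0.37, 0, 0, 0, 0], [0.4, -0.9, -0.37, 0, 0, 0, 0], [0.4, -0.9, -0.37, 0, 0, 0, 0], [0.4, -0.9, -0.37, 0, 0, 0, 0], [0.4, -0.9, -0.37, 0, 0, 0, 0], [0.4, -0.9, -0.37, 0, 0, 0, 0], [0.4, -0.9, -0.37, 0, 0, 0, 0], [0.4, -0.9, -0.37, 0, 0, 0, 0], [0.4, -0.9, -0.37, 0, 0, 0, 0], [0.4, -0.9, -0.37, 0, 0, 0, 0], [0.4, -0.9, -0.37, 0, 0, 0, 0], [0.4, -0.9, -0.37, 0, 0, 0, 0], [0.4, -0.9, -0.37, 0, 0, 0, 0], [0.4, -0.9, -0.37, 0, 0, 0, 0], [0.4, -0.9, -0.37, 0, 0, 0, 0], [0.4, -0.9, -0.37, 0, 0, 0, 0]]
  ]
}}

```text
clock: 19.1
ee_pos: [0.5216, -0.1913, 0.2117]
tcp_rot: [0.616, 0.788, -0.0, 0.0]
contact_force: [0.2, -0.5, -0.5]
width: 0.702
grip_force: 0.0
```

Emit:
{"name": "arm_command", "arguments": {
  "moves": [
    [[0.4, -0.9, -0.37, 0, 0, 0, 0], [0.4, -0.9, -0.37, 0, 0, 0, 0], [0.4, -0.9, -0.37, 0, 0, 0, 0], [0.4, -0.9, -0.37, 0, 0, 0, 0], [0.4, -0.9, -0.37, 0, 0, 0, 0], [0.4, -0.9, -0.37, 0, 0, 0, 0], [0.4, 0, 0, 0, 0, 0, 0.95], [0.4, 0, 0, 0, 0, 0, 0.95], [0.4, 0, 0, 0, 0, 0, 0.95], [0.4, 0, 0, 0, 0, 0, 0.95], [0.4, 0, 0, 0, 0, 0, 0.95], [0.4, 0, 0, 0, 0, 0, 0.95], [0.4, 0, 0, 0, 0, 0, 0.95], [0.4, 0, 0, 0, 0, 0, 0.95], [0.4, 0, 0, 0, 0, 0, 0.95], [0.4, 0, 0, 0, 0, 0, 0.95], [0.4, 0, 0, 0, 0, 0, 0.95], [0.4, 0, 0, 0, 0, 0, 0.95], [0.4, 0, 0, 0, 0, 0, 0.95], [0.4, 0, 0, 0, 0, 0, 0.95]]
  ]
}}

```text
clock: 21.6
ee_pos: [0.5047, -0.3062, 0.2116]
tcp_rot: [0.904, 0.428, -0.0, -0.0]
contact_force: [0.7, -0.1, 0.9]
width: 0.701
grip_force: 0.0
```

Emit:
{"name": "arm_command", "arguments": {
  "moves": [
    [[0.4, 0, 0, 0, 0, 0, 0.95], [0.4, 0, 0, 0, 0, 0, 0.95], [0.4, 0, 0, 0, 0, 0, 0.95], [0.4, 0, 0, 0, 0, 0, 0.95], [0.4, 0, 0, 0, 0, 0, 0.95], [0.4, 0, 0, 0, 0, 0, 0.95], [0.4, 0, 0, 0, 0, 0, 0]]
  ]
}}

```text
clock: 22.48
ee_pos: [0.5047, -0.3061, 0.2116]
tcp_rot: [0.97, 0.242, -0.0, -0.0]
contact_force: [-0.2, -0.3, -0.4]
width: 0.698
grip_force: 0.0
```

Run:
```python
from h import *
st=get_state(); w=save('wrist','w4.png'); print(st['ee_pos'],st['tcp_rot'],st['q'],st['clock'])
print(proj('wrist',(.505,-.304,.088),st),proj('wrist',(.505,-.304,.038),st))
```

```text
[ 0.5047492  -0.30612278  0.21163222] [ 9.70241315e-01  2.42140023e-01 -2.96163555e-06 -4.06670337e-06] [-5.65334653e-01  3.85518957e-01  1.71763594e+00  1.53056793e-06
  1.03844773e+00  5.16319085e-01] 22.475
[258.02936867 182.08489351] [258.351095   169.06227547]
```

View pics/w4.png

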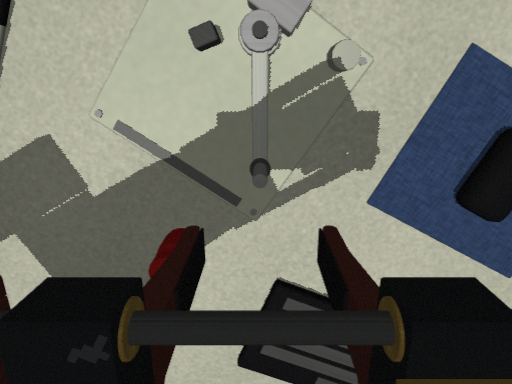

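The post top is at (260,180), where predicted, so descend and pinch.

Emit:
{"name": "arm_command", "arguments": {
  "moves": [
    [[0.4, 0, 0, 0.8, 0, 0, 0], [0.4, 0, 0, 0.8, 0, 0, 0], [0.4, 0, 0, 0.8, 0, 0, 0], [0.4, 0, 0, 0.8, 0, 0, 0], [0.4, 0, 0, 0.8, 0, 0, 0], [0.4, 0, 0, 0.8, 0, 0, 0], [0.4, 0, 0, 0.8, 0, 0, 0], [0.4, 0, 0, 0.8, 0, 0, 0], [0.4, 0, 0, 0.8, 0, 0, 0], [0.4, 0, 0, 0.7, 0, 0, 0], [0.4, 0, 0, 0, 0, 0, 0], [-1, 0, 0, 0, 0, 0, 0], [-1, 0, 0, 0, 0, 0, 0], [-1, 0, 0, 0, 0, 0, 0], [-1, 0, 0, 0, 0, 0, 0], [-1, 0, 0, 0, 0, 0, 0], [-1, 0, 0, 0, 0, 0, 0], [-1, 0, 0, 0, 0, 0, 0], [-1, 0, 0, 0, 0, 0, 0], [-1, 0, 0, 0, 0, 0, 0]]
  ],
  "force": 30
}}

```text
clock: 25.02
ee_pos: [0.5046, -0.3052, 0.0537]
tcp_rot: [0.97, 0.242, -0.0, -0.0]
contact_force: [-1.5, 4.8, 4.9]
width: 0.155
grip_force: 30.0
```

Emit:
{"name": "arm_command", "arguments": {
  "moves": [
    [[-1, 0.01, -0.385, 0, 0, 0, 0.85], [-1, 0.01, -0.385, 0, 0, 0, 0.85], [-1, 0.01, -0.385, 0, 0, 0, 0.85], [-1, 0.01, -0.385, 0, 0, 0, 0.85], [-1, 0.01, -0.385, 0, 0, 0, 0.85], [-1, 0.01, -0.385, 0, 0, 0, 0.85], [-1, 0.01, -0.385, 0, 0, 0, 0.85], [-1, 0.01, -0.385, 0, 0, 0, 0.85], [-1, 0, 0, 0, 0, 0, 0]]
  ]
}}

```text
clock: 26.15
ee_pos: [0.4892, -0.2472, 0.0538]
tcp_rot: [1.0, 0.008, -0.0, 0.001]
contact_force: [-4.3, -4.3, 3.1]
width: 0.148
grip_force: 30.0
```

```bash
cat > a.py <<'E'
from h import *
from scipy.spatial.transform import Rotation as R
st=get_state(); y=R.from_quat(st['tcp_rot']).as_matrix()
d=np.array(st['ee_pos'])[:2]-[.6185,-.2435]; a=np.degrees(np.arctan2(*d[::-1]))%360
print('R',np.linalg.norm(d),'arm deg',208.2-a,'F tool',y.T@st['contact_force'],'tool-x err',a-180-np.degrees(np.arctan2(y[1,0],y[0,0])),st['q'],st['width'])
E
python3 a.py
```

```text
R 0.12936623971679653 arm deg 26.550952166160982 F tool [-4.34140301  4.19136952 -3.06147065] tool-x err 0.7851105954511786 [-0.48892049  0.56458724  1.89254559 -0.00204515  0.68395822  1.06838199] 0.14824289715042122
```

Emit:
{"name": "arm_command", "arguments": {
  "moves": [
    [[-1, 0, -0.385, 0, 0, 0, 0.85], [-1, 0, -0.385, 0, 0, 0, 0.85], [-1, 0.01, -0.385, 0, 0, 0, 0.85], [-1, 0, -0.385, 0, 0, 0, 0.85], [-1, 0.01, -0.385, 0, 0, 0, 0.85], [-1, 0, -0.385, 0, 0, 0, 0.85], [-1, 0.01, -0.385, 0, 0, 0, 0.85], [-1, 0, -0.385, 0, 0, 0, 0.85], [-1, 0.01, -0.385, 0, 0, 0, 0.85], [-1, 0.01, -0.385, 0, 0, 0, 0.85], [-1, 0, 0, 0, 0, 0, 0]]
  ]
}}

```text
clock: 27.52
ee_pos: [0.509, -0.1738, 0.0537]
tcp_rot: [0.959, -0.285, -0.0, 0.001]
contact_force: [-4.9, -3.4, 5.6]
width: 0.152
grip_force: 30.0
```

```bash
python3 a.py
```

```text
R 0.12982342792598545 arm deg 60.65822394393916 F tool [-2.26642295  5.58414136 -5.60750473] tool-x err 0.659335814616071 [-3.50559608e-01  5.54736527e-01  1.91468529e+00 -1.89661707e-03
  6.72804615e-01  1.79973063e+00] 0.15197971786759987
```

About 8° remain. I'll go on in small steps, watching the force.

Emit:
{"name": "arm_command", "arguments": {
  "moves": [
    [[-1, 0.01, -0.385, 0, 0, 0, 0.85], [-1, 0, -0.3, 0, 0, 0, 0.65], [-1, 0, 0, 0, 0, 0, 0]]
  ]
}}

```text
clock: 27.9
ee_pos: [0.5167, -0.1627, 0.0537]
tcp_rot: [0.942, -0.335, -0.001, 0.001]
contact_force: [-7.0, -3.5, 6.2]
width: 0.151
grip_force: 30.0
```

Emit:
{"name": "arm_command", "arguments": {
  "moves": [
    [[-1, 0, -0.1, 0, 0, 0, 0.2], [-1, 0, 0, 0, 0, 0, 0]]
  ]
}}

```text
clock: 28.15
ee_pos: [0.5178, -0.1614, 0.0537]
tcp_rot: [0.94, -0.341, -0.001, 0.001]
contact_force: [-5.5, -3.0, 6.7]
width: 0.153
grip_force: 30.0
```

```bash
python3 a.py
```

```text
R 0.129962750021072 arm deg 67.40011217106058 F tool [-2.34483994  5.85312652 -6.68613509] tool-x err 0.7164308373588497 [-3.23352328e-01  5.59470982e-01  1.90424282e+00 -1.91370055e-03
  6.79077670e-01  1.94560844e+00] 0.1529220131901273
```

Emit:
{"name": "arm_command", "arguments": {
  "moves": [
    [[-1, 0, -0.1, 0, 0, 0, 0.2], [-1, 0, 0, 0, 0, 0, 0]]
  ]
}}

```text
clock: 28.4
ee_pos: [0.519, -0.1599, 0.0537]
tcp_rot: [0.938, -0.348, -0.001, 0.001]
contact_force: [-6.4, -2.9, 6.1]
width: 0.151
grip_force: 30.0
```

Emit:
{"name": "arm_command", "arguments": {
  "moves": [
    [[-1, 0, -0.05, 0, 0, 0, 0.1], [-1, 0, 0, 0, 0, 0, 0]]
  ]
}}

```text
clock: 28.65
ee_pos: [0.5196, -0.1591, 0.0537]
tcp_rot: [0.936, -0.351, -0.001, 0.001]
contact_force: [-5.8, -2.9, 6.4]
width: 0.151
grip_force: 30.0
```

```bash
python3 a.py
```

```text
R 0.12997613259105023 arm deg 68.67352622116749 F tool [-2.53339237  6.00227063 -6.43413485] tool-x err 0.6470907928824516 [-3.18388472e-01  5.60603166e-01  1.90169916e+00 -1.91478835e-03
  6.80619659e-01  1.97158634e+00] 0.15078666348207273
```

No stop contact yet, so continue.

Emit:
{"name": "arm_command", "arguments": {
  "moves": [
    [[-1, 0, -0.06, 0, 0, 0, 0.1], [-1, 0, 0, 0, 0, 0, 0]]
  ]
}}

```text
clock: 28.9
ee_pos: [0.5204, -0.1582, 0.0537]
tcp_rot: [0.935, -0.354, -0.001, 0.001]
contact_force: [-6.7, -3.0, 7.4]
width: 0.147
grip_force: 30.0
```

Emit:
{"name": "arm_command", "arguments": {
  "moves": [
    [[-1, 0, -0.06, 0, 0, 0, 0.1], [-1, 0, 0, 0, 0, 0, 0]]
  ]
}}

```text
clock: 29.15
ee_pos: [0.5209, -0.1577, 0.0537]
tcp_rot: [0.934, -0.358, -0.001, 0.001]
contact_force: [-7.3, -6.5, 8.0]
width: 0.156
grip_force: 30.0
```

Emit:
{"name": "arm_command", "arguments": {
  "moves": [
    [[-1, 0, -0.06, 0, 0, 0, 0.1], [-1, 0, 0, 0, 0, 0, 0]]
  ]
}}

```text
clock: 29.4
ee_pos: [0.521, -0.1574, 0.0537]
tcp_rot: [0.933, -0.361, -0.001, 0.001]
contact_force: [-10.4, -10.0, 8.3]
width: 0.154
grip_force: 30.0
```

```bash
python3 a.py
```

```text
R 0.13004958092349111 arm deg 69.66595192937655 F tool [-0.96448476 14.40700678 -8.23167925] tool-x err 0.8144196671740502 [-0.31362078  0.56195487  1.89887216 -0.00440872  0.68342745  1.99852721] 0.1539518926741892
```

Stop contact: the pose has stalled and the force has jumped to 14 N. I'll add a little preload and verify.

Emit:
{"name": "arm_command", "arguments": {
  "moves": [
    [[-1, 0, -0.05, 0, 0, 0, 0], [-1, 0, 0, 0, 0, 0, 0], [-1, 0, 0, 0, 0, 0, 0], [-1, 0, 0, 0, 0, 0, 0]]
  ]
}}

```text
clock: 29.9
ee_pos: [0.5212, -0.1572, 0.0536]
tcp_rot: [0.933, -0.361, -0.002, 0.002]
contact_force: [-12.8, -13.9, 9.9]
width: 0.154
grip_force: 30.0
```

```bash
python3 a.py
python3 - <<'E'
from h import *
w=save('wrist','w5.png');s=save('side','s5.png');cv2.imwrite('pics/b5.png',cv2.resize(np.hstack([w[:,:,::-1],s[:,:,::-1]]),(800,300)))
E
```

```text
R 0.13007389036941258 arm deg 69.75649814315969 F tool [-0.12984695 18.96943709 -9.85104886] tool-x err 0.7219191602899713 [-0.31284845  0.56227189  1.89828105 -0.00553889  0.68434817  2.00013941] 0.15434394116238018
```

View pics/b5.png

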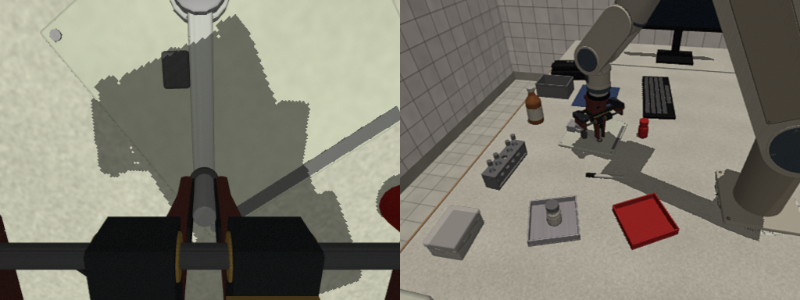

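The arm's bar lies against the stop block at (176,70), with the post pinched between the fingers. The jar stands in the tray at (552,212), and the pen and red jar are untouched.

```bash
python3 -c "from workcell import *; print(job_done())"
```

```text
the job is handed in; nothing more can be done
None
```

The job is handed in: the jar stands upright in the steel tray, and the gripper is still holding the feed arm hard against its stop with about 19 N of push, at 30 s on the clock.

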